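Turn the row of stain-remover containers round into the dosing rack

TASK

Move the four stain-remover containers from the dark pans on the wooden board into the empty grey rack, one upright in each bay, in the reverse of the order in which they stand now: the leftmost goes into the rightmost bay, and so on, because the rack is served from the other side of the counter. Do not tip any of them over.

Things in the scene. Friction and masses are not known exactly. Their poses are not given: they have to be found in the camera images.
- nozzle_mid (a point): white round bottle, 44 mm diameter up to 66 mm above its foot, then a shoulder and a thin pointed grey nozzle; 112 mm tall; about 0.18 kg, loose, upright at the start in one of the dark pans. This point is its centre, half-way up (z axis up along the bottle)
- jar_mid (a point): squat white jar, 52 mm diameter up to 60 mm above its foot, with a flat grey screw lid as wide as the jar (53 mm diameter); 82 mm tall; about 0.18 kg, loose, upright at the start in one of the dark pans. This point is its centre, half-way up (z axis up along the bottle)
- square_mid (a point): white square bottle, 46 x 46 mm up to 74 mm above its foot, with a small round grey cap on top; 100 mm tall; its sides face its own x and y axes; about 0.18 kg, loose, upright at the start in one of the dark pans. This point is its centre, half-way up (z axis up along the bottle)
- tube_mid (a point): slim straight white tube, 42 mm diameter up to 83 mm above its foot, with a flat white lid as wide as the tube (43 mm) that carries an upright grey wing (bar 36 mm long, 9 mm thick, 17 mm high); 114 mm tall; about 0.18 kg, loose, upright at the start in one of the dark pans. This point is its centre, half-way up (z axis up along the bottle)
- pan_nozzle: small square dark steel drip pan, 68 x 68 mm, 10 mm high, 3 mm floor and walls, fixed on the carrier; it is the pan in which the nozzle container stands at the start (all four pans look alike). Origin: centre of its underside
- pan_jar: small square dark steel drip pan, 68 x 68 mm, 10 mm high, 3 mm floor and walls, fixed on the carrier; it is the pan in which the jar container stands at the start (all four pans look alike). Origin: centre of its underside
- pan_square: small square dark steel drip pan, 68 x 68 mm, 10 mm high, 3 mm floor and walls, fixed on the carrier; it is the pan in which the square container stands at the start (all four pans look alike). Origin: centre of its underside
- pan_tube: small square dark steel drip pan, 68 x 68 mm, 10 mm high, 3 mm floor and walls, fixed on the carrier; it is the pan in which the tube container stands at the start (all four pans look alike). Origin: centre of its underside
- carrier: the row to empty: pale wooden board 86 x 306 x 6 mm, fixed, with the four pans in a row along its y axis, 72 mm apart (pan centres at y = +108, +36, -36, -108 mm). It may be the near or the far one of the two rows and is turned up to 9 degrees. Origin: centre of its underside, on the table; y axis along the row, to the robot's left
- rack: the row to fill: grey plastic rack 76 x 292 mm, fixed, empty at the start, with four open square bays in a row along its y axis, each 68 x 68 mm inside, 72 mm apart (bay centres at x = 0, y = +108, +36, -36, -108 mm), floor 4 mm above the table, walls 4 mm thick and 26 mm high. Turned up to 9 degrees. Origin: centre of its underside, on the table; y axis along the row, to the robot's left
Not all that is in view belongs to the job. What is shaped like the part that bears tube_mid but purple is not meant. What is shaped like the part that bears square_mid but purple is not meant.

How it is judged:
At the end, for the whole second after the job is handed in: Each container stands upright (within 0.1 rad), at rest and released on the floor of the rack bay that mirrors its starting pan (its own pan at y on the carrier, the container at -y on the rack), within 15 mm of the bay's centre along and across the row (((y of pan_nozzle in the frame of carrier between 0.088 and 0.128 m and y of nozzle_mid in the frame of rack between -0.123 and -0.093 m) or (y of pan_nozzle in the frame of carrier between 0.016 and 0.056 m and y of nozzle_mid in the frame of rack between -0.051 and -0.021 m) or (y of pan_nozzle in the frame of carrier between -0.056 and -0.016 m and y of nozzle_mid in the frame of rack between 0.021 and 0.051 m) or (y of pan_nozzle in the frame of carrier between -0.128 and -0.088 m and y of nozzle_mid in the frame of rack between 0.093 and 0.123 m)) and x of nozzle_mid in the frame of rack between -0.015 and 0.015 m and z of nozzle_mid in the frame of rack between 0.054 and 0.066 m and angle between each of nozzle_mid, jar_mid, square_mid, tube_mid's own z axis and vertical below 0.1 rad and linear speed of each of nozzle, jar, square, tube below 0.02 m/s and ((y of pan_jar in the frame of carrier between 0.088 and 0.128 m and y of jar_mid in the frame of rack between -0.123 and -0.093 m) or (y of pan_jar in the frame of carrier between 0.016 and 0.056 m and y of jar_mid in the frame of rack between -0.051 and -0.021 m) or (y of pan_jar in the frame of carrier between -0.056 and -0.016 m and y of jar_mid in the frame of rack between 0.021 and 0.051 m) or (y of pan_jar in the frame of carrier between -0.128 and -0.088 m and y of jar_mid in the frame of rack between 0.093 and 0.123 m)) and x of jar_mid in the frame of rack between -0.015 and 0.015 m and z of jar_mid in the frame of rack between 0.039 and 0.051 m and ((y of pan_square in the frame of carrier between 0.088 and 0.128 m and y of square_mid in the frame of rack between -0.123 and -0.093 m) or (y of pan_square in the frame of carrier between 0.016 and 0.056 m and y of square_mid in the frame of rack between -0.051 and -0.021 m) or (y of pan_square in the frame of carrier between -0.056 and -0.016 m and y of square_mid in the frame of rack between 0.021 and 0.051 m) or (y of pan_square in the frame of carrier between -0.128 and -0.088 m and y of square_mid in the frame of rack between 0.093 and 0.123 m)) and x of square_mid in the frame of rack between -0.015 and 0.015 m and z of square_mid in the frame of rack between 0.048 and 0.06 m and ((y of pan_tube in the frame of carrier between 0.088 and 0.128 m and y of tube_mid in the frame of rack between -0.123 and -0.093 m) or (y of pan_tube in the frame of carrier between 0.016 and 0.056 m and y of tube_mid in the frame of rack between -0.051 and -0.021 m) or (y of pan_tube in the frame of carrier between -0.056 and -0.016 m and y of tube_mid in the frame of rack between 0.021 and 0.051 m) or (y of pan_tube in the frame of carrier between -0.128 and -0.088 m and y of tube_mid in the frame of rack between 0.093 and 0.123 m)) and x of tube_mid in the frame of rack between -0.015 and 0.015 m and z of tube_mid in the frame of rack between 0.055 and 0.067 m); the robot touches nothing.
It fails at once if the nozzle container is tipped over (leans more than 0.7 rad) (angle between nozzle_mid's own z axis and vertical above 0.7 rad).
It fails at once if the jar container is tipped over (leans more than 0.7 rad) (angle between jar_mid's own z axis and vertical above 0.7 rad).
It fails at once if the square container is tipped over (leans more than 0.7 rad) (angle between square_mid's own z axis and vertical above 0.7 rad).
It fails at once if the tube container is tipped over (leans more than 0.7 rad) (angle between tube_mid's own z axis and vertical above 0.7 rad).
It also fails if it takes over 117 s, if anything falls off the work surface, if the arm or the gripper's body presses on something with over 40 N, if the wrist force passes 120 N, or if a joint passes its speed limit or range.

ROBOT

A 6-joint arm with a two-finger parallel gripper is mounted at the origin on the work surface. World frame = base frame: x ahead of the robot, y to its left, z up, the work surface at z = 0. Lengths are in m, angles in rad, forces in N, time in s.
With the tool pointing down it reaches from about 0.425 to 0.95 m from the base axis. Payload 3.5 kg.
Tool frame: the origin (TCP) lies at the very end of the fingers, on their centre line; the grasp point (between the pads) lies 19 mm behind it; y points along the fingers, z is the direction in which the jaws open and shut, and the axes are right-handed (so a half turn about y gives the same grasp; the last joint's range is limited). The gripper opens to 85 mm and grips with 20 to 120 N. Pads are 22 mm wide; open, the fingers measure 114 mm over their backs; the gripper's body (76 mm by 85 mm) begins 54 mm behind the grasp point. The pads swing forward as they close: fully open they stand 13 mm farther back than shut.
Start: joints at [-1.48, 0.286, 1.577, -0, 1.279, -0.15], TCP at [0.161, -0.656, 0.231] pointing down, gripper open.
Joint ranges: [-2.77, 2.77], [-0.9, 2.22], [0.21, 2.48], [-1.53, 4.67], [0.24, 2.81], [-2.84, 2.84]. Speed limits (rad/s): [2.79, 2.79, 3.14, 3.14, 3.14, 3.14].

INTERFACE

Orientations are given as a rotation vector (axis times angle).
In Python, from station import robot gives the robot as it stands.
- The arm moves only by the tool drive_tool, never from a script. Its argument "increments" is one flat list of numbers, 6 for each row, row after row: the shift along the tool's x, y, z in units of 30 mm (1.0 is 30 mm), then the turn, a rotation vector about the tool's x, y, z in units of 6 degrees (1.0 is 6 degrees). In form: [tx, ty, tz, rx, ry, rz, tx, ty, tz, rx, ry, rz, ...]. A call has 1 to 12 rows; each row is the pose to reach, as a shift and turn from the pose commanded when the call began, along the tool's axes at that moment; what a row does not reach only later rows make up. A row lasts 1/12 s, in which the tool goes at most 41.7 mm and 7.16 degrees, less where a joint would pass 70% of its speed; a pose out of reach is approached as far as the arm can. A call with a gripper value outside its range is refused whole. "jaw" is the opening in per cent of the stroke, from 0 (shut) to 100 (fully open), set as the call begins (left out, the last holds). The fingers move at their own pace and stop on an object; the grip force is fixed at half the most. Time passes only in rows, so rows that repeat a pose let the fingers close. It gives the time, the measured TCP pose, the force and the opening at its end, in the units of the state.
- robot.read_state(): the state, without advancing time (a new reading comes with each control period).
- robot.get_image(name): name is "scene" or "top" or "wrist"; returns the picture (384x512x3 uint8, blue, green, red); there is no depth.
- robot.camera_params(name): a dict with "mtx" (3x3 intrinsics, pixels), "dist_coeffs" ([k1, k2, p1, p2, k3] as OpenCV has them; the pictures are not rectified), "R" (3x3) and "t" (3): a world point X has camera coordinates R X + t; the wrist camera has in their place "T_tool_cam" (4x4, takes a point from camera to tool coordinates, whose origin is the TCP and whose axes are the tool frame's). Camera axes: x right, y down, z forward; pixel columns grow to the right and rows downward; lengths in m; the calibration is good to about 2 mm. A picture is of the moment at which its call begins: read the wrist's pose just before it. camera_params takes no time and is no camera call.
- robot.sign_off(): hands the job in, once; it reports no verdict.
Trained networks look in the newest picture that a camera, given by its name, has taken for a name from the list of things; names that differ only in an ending like _2 or _b are one class to them, and where a whole thing is asked for, a point or a joint stands for the part that bears it (a point fixed in the world has none). Each returns a list of dicts, best first, with "p" (0 to 1); they miss things now and then, are a little off and sometimes report something else, mostly with a low value. They report only what shows in the picture. A call takes as long as a camera call. They do not tell look-alikes from the thing itself.
- robot.look_for(camera, target): "box" ([centre column, centre row, width, height] in pixels, round what is visible of it).
The state is a dict: "clock": time; "joint_pos": joint angles; "qd": joint speeds; "effort": joint torques, N m; "ee_pos": TCP position; "tool_rot": TCP orientation; "force": force on the tool from outside, world axes, zero at the start; "ft_torque": the same for the moment, N m; "width": finger opening in m.
Only numpy, scipy, OpenCV 4.12 (cv2) and the standard library are available. Lean on these libraries where they do the work, as an engineer would, in place of code of your own. Each camera call takes 0.05 s, during which the arm holds its last target.

## Working session

There is one attempt and no reset: what is moved stays moved. The work goes in short steps, Python scripts to look and compute and a tool call to move; the robot and the scene stay as the last step left them, time stands still between calls to the robot, and variables do not carry over. Pictures are saved under pics/ and viewed, and the job is handed in when it is done.

Besides the shell and the picture viewer there is one more tool, called after "Emit:" as name(argument=value, ...), one argument or row to a line, values as JSON. drive_tool: Moves the arm, as the interface text tells. Its arguments: {"type":"object","properties":{"increments":{"type":"array","items":{"type":"number"}},"jaw":{"type":"number"}},"required":["increments"]}

```bash
ls; mkdir -p pics; python3 - <<'E'
from station import robot
import cv2
s=robot.read_state();print(s)
for n in ["scene","top","wrist"]:
    cv2.imwrite(f"pics/{n}0.png",robot.get_image(n)); print(n,robot.camera_params(n))
for t in ["nozzle_mid","jar_mid","square_mid","tube_mid","rack","carrier","pan_jar"]:
    print(t,[(d['p'],d['box']) for d in robot.look_for("top",t)])
E
```

```text
pics
{'clock': 0.0, 'joint_pos': array([-1.48001760e+00,  2.87209970e-01,  1.57817958e+00, -3.31738768e-06,
        1.27860799e+00, -1.49994125e-01]), 'qd': array([-0.00092482,  0.0011824 ,  0.00201983,  0.00034391, -0.00058506,
       -0.00152193]), 'effort': array([-7.85744487e-04, -4.05983841e+01, -2.92622870e+01, -9.78756907e-05,
        5.98714192e-03, -8.72586952e-06]), 'ee_pos': array([ 0.1609272 , -0.65485579,  0.22991625]), 'tool_rot': array([-0.25318581,  2.09605847, -2.09098908]), 'force': array([ 0.39600801,  0.36675937, -0.13691137]), 'ft_torque': array([-0.04285243, -0.03632612, -0.04226213]), 'width': 0.08564412608124798}
scene {'mtx': array([[464.52401264,   0.        , 257.9049492 ],
       [  0.        , 464.52401264, 199.10317512],
       [  0.        ,   0.        ,   1.        ]]), 'dist_coeffs': array([-0.06979786,  0.        ,  0.        ,  0.        ,  0.        ]), 'R': array([[ 0.84635487,  0.5325617 , -0.00783988],
       [ 0.35211707, -0.57051231, -0.7419766 ],
       [-0.39962107,  0.62521495, -0.67037994]]), 't': array([-0.54140941, -0.15430104,  1.05683
[... 846 characters left out ...]
3, -2.69891419e-01,  9.62890206e-01,
        -1.41944762e-01],
       [ 9.99999447e-01, -4.58935385e-04,  9.46771238e-04,
        -3.50617609e-04],
       [ 0.00000000e+00,  0.00000000e+00,  0.00000000e+00,
         1.00000000e+00]])}
nozzle_mid [(0.68, [321.8, 176.5, 30.4, 29.6]), (0.67, [262.9, 183.1, 172.7, 54.3])]
jar_mid [(0.79, [239.4, 175.5, 29.4, 35.8]), (0.52, [322.0, 177.1, 32.0, 30.1])]
square_mid [(0.87, [283.5, 177.3, 26.7, 31.3]), (0.64, [266.9, 100.7, 31.9, 42.3])]
tube_mid [(0.88, [130.7, 186.1, 37.9, 28.7])]
rack [(0.79, [249.8, 288.5, 166.3, 50.6])]
carrier [(0.92, [259.4, 181.6, 176.6, 49.0])]
pan_jar [(0.95, [239.0, 179.1, 39.3, 38.6]), (0.62, [317.8, 178.1, 40.0, 38.1])]
```

```bash
python3 - <<'E'
import cv2
a=cv2.imread("pics/top0.png")
cv2.imwrite("pics/topz.png",cv2.resize(a[60:340,90:390],None,fx=2.6,fy=2.1,interpolation=cv2.INTER_CUBIC))
E
```

```text
(no output)
```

View pics/top0.png

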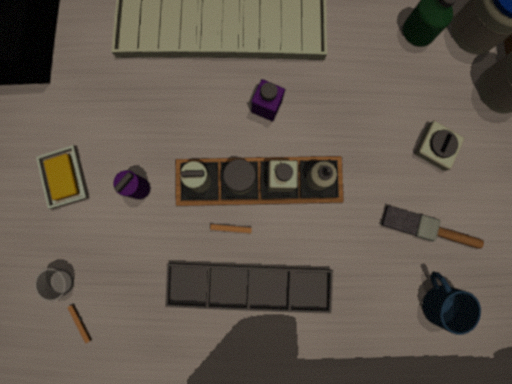

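View pics/scene0.png

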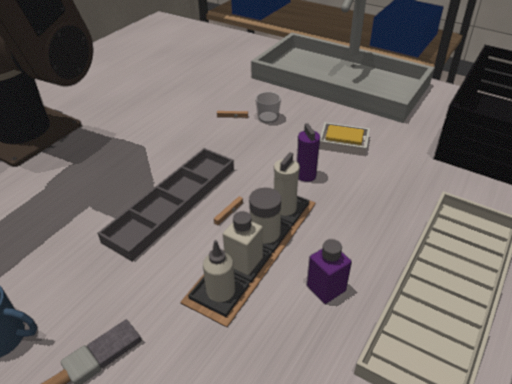

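```bash
sleep 1
```

```text
(no output)
```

View pics/topz.png

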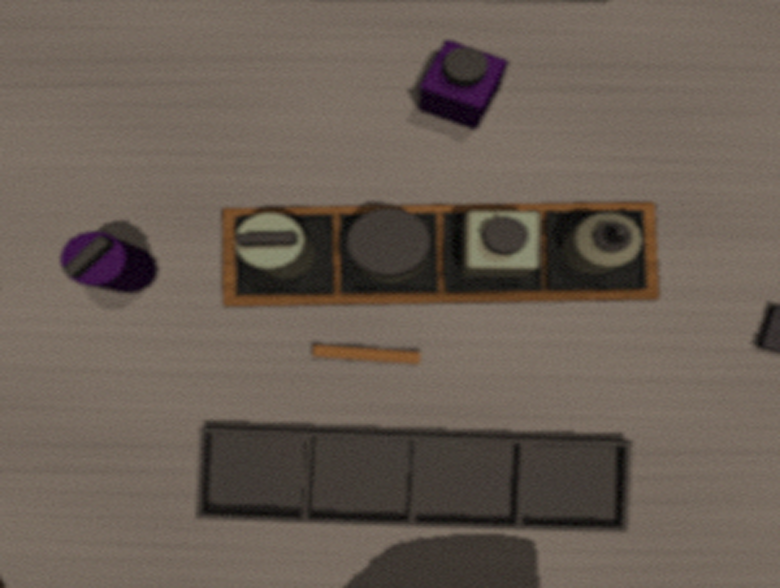

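```bash
cat > h.py <<'E'
import numpy as np, cv2
from scipy.optimize import least_squares
from scipy.spatial.transform import Rotation as Ro
from station import robot
def ray(cam,px):
    P=robot.camera_params(cam)
    u=cv2.undistortPoints(np.array([[px]],float),P['mtx'],P['dist_coeffs'])[0,0]
    d=P['R'].T@np.array([u[0],u[1],1]); c=-P['R'].T@P['t']; return c,d
def at(cam,px,z):
    c,d=ray(cam,px); return c+d*(z-c[2])/d[2]
def proj(cam,X,Tt=None):
    P=robot.camera_params(cam)
    if cam=='wrist':
        M=np.linalg.inv(Tt@P['T_tool_cam']); R,t=M[:3,:3],M[:3,3]
    else: R,t=P['R'],P['t']
    return cv2.projectPoints(np.asarray(X,float).reshape(-1,1,3),cv2.Rodrigues(R)[0],t,P['mtx'],P['dist_coeffs'])[0][:,0]
def toolT(s):
    T=np.eye(4);T[:3,:3]=Ro.from_rotvec(s['tool_rot']).as_matrix();T[:3,3]=s['ee_pos'];return T
def rect(pts,L,W):
    # pts order: +x+y, +x-y, -x-y, -x+y
    m=np.array([[W/2,L/2],[W/2,-L/2],[-W/2,-L/2],[-W/2,L/2]])
    def f(p):
        c,s=np.cos(p[2]),np.sin(p[2]); return ((m@np.array([[c,s],[-s,c]]))+p[:2]-pts).ravel()
    r=least_squares(f,[pts[:,0].mean(),pts[:,1].mean(),0]); return r.x,r.fun
E
python3 - <<'E'
from h import *
z=lambda p:(90+p[0]/2.6,60+p[1]/2.1)
rk=np.array([at('top',z(p),.026)[:2] for p in [(203,423),(630,436),(627,529),(197,517)]])
cr=np.array([at('top',z(p),.006)[:2] for p in [(222,209),(656,203),(659,299),(223,306)]])
print(rk,cr)
for n,p,L,W in (('rack',rk,.292,.076),('carrier',cr,.306,.086)):
    x,f=rect(p,L,W); print(n,x,np.degrees(x[2]),f.round(4))
    for y in (.108,.036,-.036,-.108): print(y,x[:2]+np.array([-np.sin(x[2])*y,np.cos(x[2])*y]))
for n,p,h in (('tube lid',(269,241),.009+.097),('jar',(389,241),.091),('sq cap',(505,235),.109),('sq body',(502,240),.083),('nozzle tip',(612,234),.121)):
    print(n,at('top',z(p),h))
print(toolT(robot.read_state()).round(3))
E
```

```text
[[ 0.49778905  0.13935085]
 [ 0.49182573 -0.14977415]
 [ 0.41367304 -0.14901917]
 [ 0.41893877  0.14193264]] [[ 0.68161973  0.13501965]
 [ 0.69284176 -0.1711136 ]
 [ 0.6086332  -0.17316777]
 [ 0.59712324  0.13155402]]
rack [ 0.45555665 -0.00437746 -0.01948012] -1.1161284467751178 [-0.0014  0.0015 -0.0011 -0.0013  0.001  -0.0006  0.0015  0.0004]
0.108 [0.45766037 0.10360205]
0.036 [0.45625789 0.03161571]
-0.036 [ 0.45485541 -0.04037063]
-0.108 [ 0.45345293 -0.11235697]
carrier [ 0.64505448 -0.01942693  0.03687292] 2.112662882536117 [ 0.0008  0.      0.0008  0.0004 -0.0009 -0.0007 -0.0007  0.0003]
0.108 [0.64107311 0.08849966]
0.036 [0.64372736 0.0165486 ]
-0.036 [ 0.64638161 -0.05540246]
-0.108 [ 0.64903586 -0.12735352]
tube lid [0.64198059 0.08825921 0.106     ]
jar [0.64510455 0.01507074 0.091     ]
sq cap [ 0.6487902 -0.0559447  0.109    ]
sq body [ 0.64822433 -0.05615397  0.083     ]
nozzle tip [ 0.64929738 -0.11964008  0.121     ]
[[-0.971 -0.     0.238  0.161]
 [-0.238  0.    -0.971 -0.655]
 [ 0.    -1.    -0.     0.231]
 [ 0.     0.     0.     1.   ]]
```

```bash
cat > go.py <<'E'
import sys
from h import *
# usage go.py x y z yawdeg : increments from current pose
x,y,z,yaw=map(float,sys.argv[1:5])
s=robot.read_state();T=toolT(s)
a=np.radians(yaw); c,n=np.cos(a),np.sin(a)
G=np.eye(4);G[:3,2]=[c,n,0];G[:3,1]=[0,0,-1];G[:3,0]=np.cross(G[:3,1],G[:3,2]);G[:3,3]=[x,y,z]
D=np.linalg.inv(T)@G
print('inc',(D[:3,3]/.03).round(2),np.degrees(Ro.from_matrix(D[:3,:3]).as_rotvec()/6).round(2),'t',round(s['clock'],2),'w',round(s['width'],4),'q6',s['joint_pos'][5].round(2))
E
python3 go.py .648 -.12 .25 2
```

```text
inc [-20.02  -0.62 -13.46] [  0.   -13.03  -0.  ] t 0.5 w 0.0855 q6 -0.15
```

Emit:
drive_tool(
  increments=[-20, -0.6, -13.5, 0, -13, 0, -20, -0.6, -13.5, 0, -13, 0, -20, -0.6, -13.5, 0, -13, 0, -20, -0.6, -13.5, 0, -13, 0, -20, -0.6, -13.5, 0, -13, 0, -20, -0.6, -13.5, 0, -13, 0, -20, -0.6, -13.5, 0, -13, 0, -20, -0.6, -13.5, 0, -13, 0, -20, -0.6, -13.5, 0, -13, 0, -20, -0.6, -13.5, 0, -13, 0, -20, -0.6, -13.5, 0, -13, 0, -20, -0.6, -13.5, 0, -13, 0],
  jaw=100,
)

```text
clock: 1.5
ee_pos: [0.4978, -0.2834, 0.2443]
tool_rot: [-1.226, 1.182, -1.184]
force: [0.6, -1.6, 0.2]
width: 0.0855
```

```bash
python3 go.py .648 -.12 .25 2
```

```text
inc [-5.27 -0.19  5.2 ] [-0.01  0.    0.01] t 1.5 w 0.0855 q6 -0.73
```

Emit:
drive_tool(
  increments=[-5.3, -0.2, 5.2, 0, 0, 0, -5.3, -0.2, 5.2, 0, 0, 0, -5.3, -0.2, 5.2, 0, 0, 0, -5.3, -0.2, 5.2, 0, 0, 0, -5.3, -0.2, 5.2, 0, 0, 0, -5.3, -0.2, 5.2, 0, 0, 0, -5.3, -0.2, 5.2, 0, 0, 0, -5.3, -0.2, 5.2, 0, 0, 0],
)

```text
clock: 2.17
ee_pos: [0.6476, -0.121, 0.2495]
tool_rot: [-1.226, 1.185, -1.185]
force: [0.1, 0.4, -0.6]
width: 0.0851
```

```bash
python3 go.py .648 -.12 .25 2; python3 - <<'E'
from h import *
s=robot.read_state();T=toolT(s);im=robot.get_image('wrist')
print(s['ee_pos'])
for X in ([.649,-.12,.009],[.649,-.12,.075],[.649,-.12,.121],[.645,-.056,.109],[.645,.015,.091]):
    u=proj('wrist',X,T)[0];print(u); cv2.circle(im,tuple(int(v) for v in u),3,(0,0,255),1)
cv2.imwrite('pics/w1.png',im)
E
```

```text
inc [-0.03 -0.02  0.02] [ 0.01 -0.02  0.  ] t 2.17 w 0.0851 q6 -0.37
[ 0.64756147 -0.12099029  0.24948943]
[258.7318105  159.82079315]
[259.04431546 171.420339  ]
[259.34620998 182.64375049]
[257.15743328 105.61022749]
[259.91199882  20.48326713]
```

View pics/w1.png

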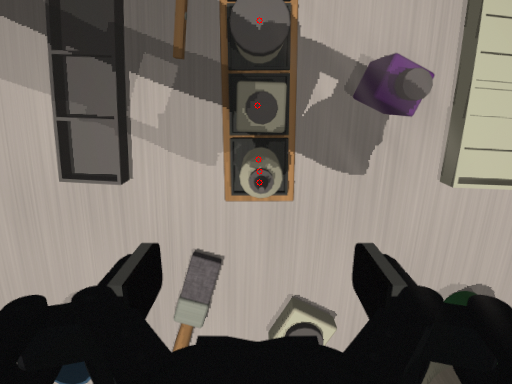

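```bash
python3 - <<'E'
from h import *
P=robot.camera_params('wrist');M=np.linalg.inv(P['T_tool_cam'])
for y in (0.0,-.006,-.013,-.02):
    X=np.array([[sx*.011,y,sz*.0425] for sz in(-1,1) for sx in(-1,1)])
    print(y,cv2.projectPoints(X,cv2.Rodrigues(M[:3,:3])[0],M[:3,3],P['mtx'],P['dist_coeffs'])[0][:,0].round(0).tolist())
im=cv2.imread('pics/w1.png')[230:384,:];cv2.imwrite('pics/w1z.png',cv2.resize(cv2.convertScaleAbs(im,alpha=3),(800,420)))
E
```

```text
0.0 [[168.0, 228.0], [172.0, 270.0], [348.0, 228.0], [344.0, 270.0]]
-0.006 [[165.0, 233.0], [168.0, 276.0], [352.0, 233.0], [348.0, 276.0]]
-0.013 [[160.0, 239.0], [164.0, 284.0], [356.0, 239.0], [352.0, 284.0]]
-0.02 [[155.0, 246.0], [160.0, 293.0], [361.0, 246.0], [356.0, 293.0]]
```

View pics/w1z.png

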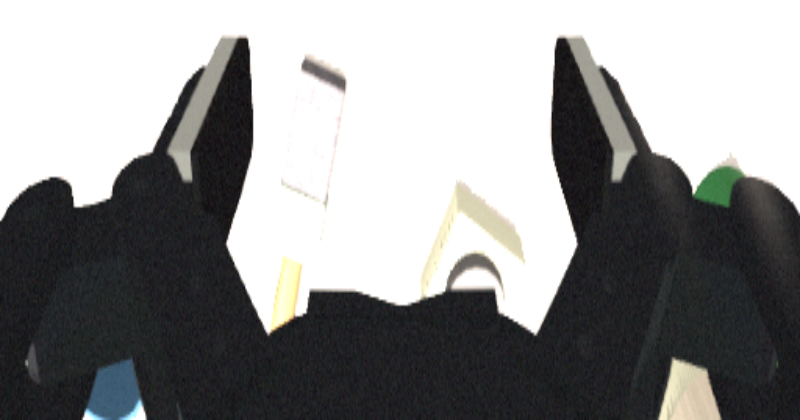

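Emit:
drive_tool(
  increments=[-0.05, 0.8, 0.1, 0, 0, 0, -0.05, 1.6, 0.1, 0, 0, 0, -0.05, 2.4, 0.1, 0, 0, 0, -0.05, 3.2, 0.1, 0, 0, 0, -0.05, 4, 0.1, 0, 0, 0, -0.05, 4.7, 0.1, 0, 0, 0, -0.05, 5.3, 0.1, 0, 0, 0, -0.05, 5.8, 0.1, 0, 0, 0, -0.05, 6.2, 0.1, 0, 0, 0, -0.05, 6.5, 0.1, 0, 0, 0, -0.05, 6.6, 0.1, 0, 0, 0, -0.05, 6.6, 0.1, 0, 0, 0],
)

```text
clock: 3.22
ee_pos: [0.6502, -0.12, 0.0513]
tool_rot: [-1.224, 1.187, -1.186]
force: [0.3, -1.1, -0.4]
width: 0.0853
```

Emit:
drive_tool(
  increments=[0, 0, 0, 0, 0, 0, 0, 0, 0, 0, 0, 0, 0, 0, 0, 0, 0, 0, 0, 0, 0, 0, 0, 0, 0, 0, 0, 0, 0, 0, 0, 0, 0, 0, 0, 0, 0, 0, 0, 0, 0, 0, 0, 0, 0, 0, 0, 0],
  jaw=0,
)

```text
clock: 3.88
ee_pos: [0.6517, -0.12, 0.0534]
tool_rot: [-1.223, 1.184, -1.188]
force: [1.1, 0.0, 5.4]
width: 0.0418
```

```bash
python3 go.py .6505 -.12 .14 2; python3 - <<'E'
from h import *
print(robot.read_state()['ee_pos'])
cv2.imwrite('pics/s2.png',robot.get_image('scene'))
E
```

```text
inc [ 0.   -2.89 -0.03] [-0.03 -0.03  0.01] t 3.88 w 0.0418 q6 -0.37
[ 0.65170955 -0.11999134  0.05337685]
```

View pics/s2.png

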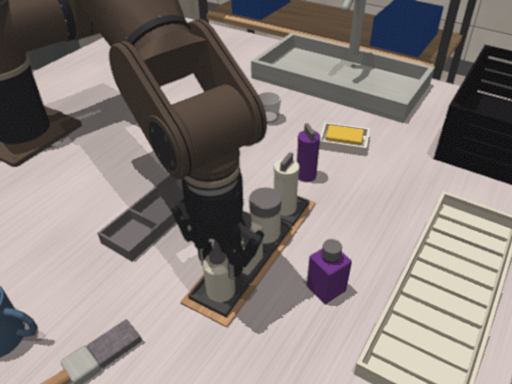

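Emit:
drive_tool(
  increments=[0, -0.2, 0, 0, 0, 0, 0, -0.5, 0, 0, 0, 0, 0, -1, 0, 0, 0, 0, 0, -1.6, 0, 0, 0, 0, 0, -2.2, 0, 0, 0, 0, 0, -2.8, 0, 0, 0, 0, 0, -3.4, 0, 0, 0, 0, 0, -4, 0, 0, 0, 0, 0, -4.5, 0, 0, 0, 0, 0, -4.8, 0, 0, 0, 0, 0, -4.9, 0, 0, 0, 0, 0, -4.9, 0, 0, 0, 0],
)

```text
clock: 4.93
ee_pos: [0.6508, -0.1198, 0.2]
tool_rot: [-1.223, 1.185, -1.187]
force: [-0.3, -0.1, -2.3]
width: 0.0422
```

```bash
python3 go.py .4577 .1036 .20 -1; python3 - <<'E'
from h import *
s=robot.read_state();print(s['ee_pos'],s['width'])
cv2.imwrite('pics/s3.png',robot.get_image('scene'))
E
```

```text
inc [-7.64 -0.02 -6.2 ] [-0.02  0.47  0.01] t 4.93 w 0.0422 q6 -0.37
[ 0.6508006  -0.11979207  0.19996111] 0.042205248147526825
```

View pics/s3.png

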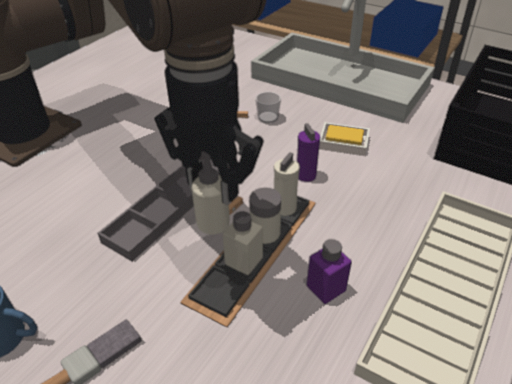

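Emit:
drive_tool(
  increments=[-0.3, 0, -0.25, 0, 0.05, 0, -1, 0, -0.8, 0, 0.1, 0, -1.8, 0, -1.5, 0, 0.15, 0, -2.6, 0, -2.1, 0, 0.2, 0, -3.5, 0, -2.85, 0, 0.25, 0, -4.4, 0, -3.6, 0, 0.3, 0, -5.3, 0, -4.3, 0, 0.35, 0, -6.1, 0, -4.95, 0, 0.4, 0, -6.8, 0, -5.5, 0, 0.45, 0, -7.3, 0, -5.9, 0, 0.5, 0, -7.6, 0, -6.15, 0, 0.5, 0, -7.64, 0, -6.2, 0, 0.5, 0],
)

```text
clock: 5.98
ee_pos: [0.4552, 0.105, 0.1976]
tool_rot: [-1.202, 1.225, -1.221]
force: [0.4, -0.0, -2.7]
width: 0.0418
```

Emit:
drive_tool(
  increments=[0, 0, 0, 0, 0, 0, 0, 0.2, 0, 0, 0, 0, 0, 0.7, 0, 0, 0, 0, 0, 1.3, 0, 0, 0, 0, 0, 1.9, 0, 0, 0, 0, 0, 2.5, 0, 0, 0, 0, 0, 3, 0, 0, 0, 0, 0, 3.4, 0, 0, 0, 0, 0, 3.4, 0, 0, 0, 0],
)

```text
clock: 6.73
ee_pos: [0.4558, 0.1025, 0.0933]
tool_rot: [-1.203, 1.231, -1.223]
force: [-1.0, 0.8, -2.3]
width: 0.0423
```

```bash
python3 go.py .4577 .1036 .048 -1; python3 - <<'E'
from h import *
s=robot.read_state();print(s['ee_pos'],s['width'])
cv2.imwrite('pics/s4.png',robot.get_image('scene'))
cv2.imwrite('pics/t4.png',robot.get_image('wrist'))
E
```

```text
inc [-0.04  1.51  0.07] [ 0.06 -0.05  0.  ] t 6.73 w 0.0423 q6 0.03
[0.45576371 0.10248146 0.09331177] 0.04228648175073386
```

View pics/s4.png

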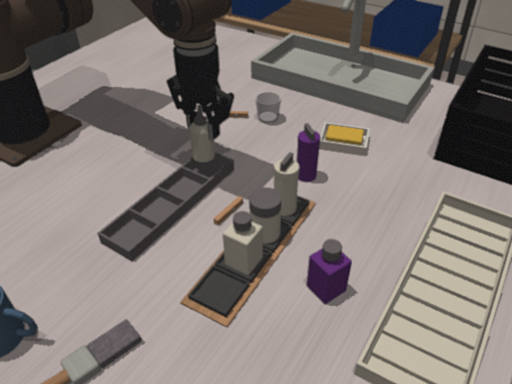

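View pics/t4.png

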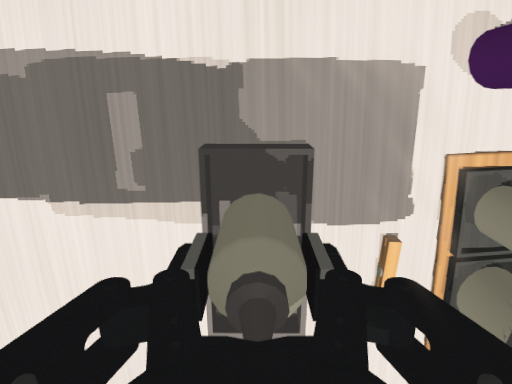

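Emit:
drive_tool(
  increments=[-0.04, 0.3, 0.07, 0, 0, 0, -0.04, 0.7, 0.07, 0, 0, 0, -0.04, 1, 0.07, 0, 0, 0, -0.04, 1.2, 0.07, 0, 0, 0, -0.04, 1.35, 0.07, 0, 0, 0, -0.04, 1.45, 0.07, 0, 0, 0, -0.04, 1.5, 0.07, 0, 0, 0, -0.04, 1.5, 0.07, 0, 0, 0],
)

```text
clock: 7.5
ee_pos: [0.4596, 0.1047, 0.0517]
tool_rot: [-1.199, 1.225, -1.225]
force: [-0.3, 0.2, -2.7]
width: 0.042
```

Emit:
drive_tool(
  increments=[0, 0, 0, 0, 0, 0, 0, 0, 0, 0, 0, 0, 0, 0.05, 0, 0, 0, 0, 0, 0.05, 0, 0, 0, 0],
)

```text
clock: 7.83
ee_pos: [0.4596, 0.1047, 0.0503]
tool_rot: [-1.199, 1.224, -1.225]
force: [-0.7, 0.4, -1.9]
width: 0.0423
```

```bash
python3 go.py .4577 .1036 .048 -1; python3 - <<'E'
from h import *
s=robot.read_state();print(s['ee_pos'],s['width'],s['force'])
E
```

```text
inc [ 0.04  0.08 -0.06] [-0.   -0.03 -0.  ] t 7.83 w 0.0423 q6 0.03
[0.45962253 0.10470841 0.05032248] 0.042256042626017884 [-0.66159034  0.42759151 -1.85052339]
```

Steady at 0.050, not yet touching; go down in 1.5 mm steps until contact.

Emit:
drive_tool(
  increments=[0, 0.05, -0.06, 0, 0, 0, 0, 0.05, -0.06, 0, 0, 0, 0, 0.1, -0.06, 0, 0, 0, 0, 0.1, -0.06, 0, 0, 0],
)

```text
clock: 8.17
ee_pos: [0.4575, 0.1048, 0.0484]
tool_rot: [-1.201, 1.226, -1.223]
force: [-5.9, -0.7, 7.5]
width: 0.0419
```

Emit:
drive_tool(
  increments=[0, 0, 0, 0, 0, 0, 0, 0, 0, 0, 0, 0, 0, 0, 0, 0, 0, 0, 0, 0, 0, 0, 0, 0, 0, 0, 0, 0, 0, 0, 0, 0, 0, 0, 0, 0],
  jaw=100,
)

```text
clock: 8.67
ee_pos: [0.4578, 0.1047, 0.0472]
tool_rot: [-1.199, 1.225, -1.225]
force: [0.4, 0.5, 0.1]
width: 0.0856
```

Emit:
drive_tool(
  increments=[0, -0.3, 0, 0, 0, 0, 0, -1, 0, 0, 0, 0, 0, -2, 0, 0, 0, 0, 0, -3, 0, 0, 0, 0, 0, -4, 0, 0, 0, 0, 0, -5, 0, 0, 0, 0, 0, -5.5, 0, 0, 0, 0, 0, -5.5, 0, 0, 0, 0],
)

```text
clock: 9.33
ee_pos: [0.4604, 0.1048, 0.2179]
tool_rot: [-1.192, 1.217, -1.229]
force: [0.5, -0.5, 0.7]
width: 0.085
```

```bash
python3 go.py .649 -.056 .22 2; python3 - <<'E'
from h import *
s=robot.read_state();print(s['ee_pos'],s['width'])
cv2.imwrite('pics/s5.png',robot.get_image('scene'))
cv2.imwrite('pics/t5.png',robot.get_image('wrist'))
E
```

```text
inc [ 5.23 -0.01  6.4 ] [-0.1  -0.53 -0.  ] t 9.33 w 0.085 q6 0.03
[0.46043437 0.10480608 0.21793601] 0.08503431108851166
```

View pics/s5.png

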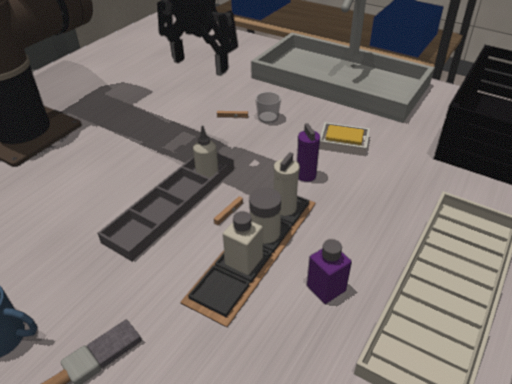

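View pics/t5.png

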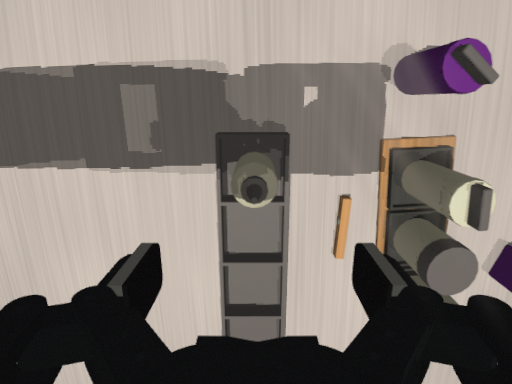

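Emit:
drive_tool(
  increments=[0.2, 0, 0.25, 0, 0, 0, 0.7, 0, 0.85, 0, -0.1, 0, 1.3, 0, 1.6, 0, -0.2, 0, 2, 0, 2.45, 0, -0.3, 0, 2.7, 0, 3.3, 0, -0.3, 0, 3.4, 0, 4.15, -0.1, -0.4, 0, 4.1, 0, 5, -0.1, -0.4, 0, 4.7, 0, 5.75, -0.1, -0.5, 0, 5.1, 0, 6.25, -0.1, -0.5, 0, 5.23, 0, 6.4, -0.1, -0.5, 0, 5.23, 0, 6.4, -0.1, -0.5, 0, 5.23, 0, 6.4, -0.1, -0.5, 0],
)

```text
clock: 10.43
ee_pos: [0.6454, -0.056, 0.2103]
tool_rot: [-1.233, 1.197, -1.179]
force: [-0.1, 0.4, -0.6]
width: 0.0852
```

```bash
python3 go.py .649 -.056 .047 2; python3 - <<'E'
from h import *
s=robot.read_state();T=toolT(s);print(s['ee_pos'],s['width'])
im=robot.get_image('wrist')
for X in ([.649,-.056,.109],[.645,.015,.091],[.642,.088,.106]):
    u=proj('wrist',X,T)[0];print(u); cv2.circle(im,tuple(int(v) for v in u),3,(0,0,255),1)
cv2.imwrite('pics/t6.png',im)
E
```

```text
inc [0.01 5.44 0.19] [ 0.13 -0.04 -0.01] t 10.43 w 0.0852 q6 -0.27
[ 0.64544097 -0.05598033  0.21026913] 0.08517432193422722
[263.94721887 192.74511688]
[261.95341652  98.48461057]
[261.22629364 -10.11420036]
```

View pics/t6.png

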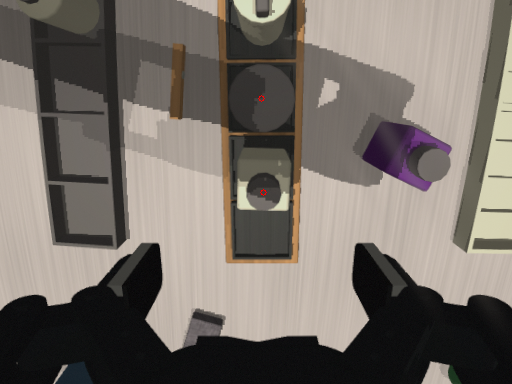

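Emit:
drive_tool(
  increments=[0, 0.5, 0.15, 0.1, 0, 0, 0, 1.2, 0.15, 0.1, 0, 0, 0, 2, 0.15, 0.1, 0, 0, 0, 2.8, 0.15, 0.1, 0, 0, 0, 3.5, 0.15, 0.1, 0, 0, 0, 4.1, 0.15, 0.1, 0, 0, 0, 4.6, 0.15, 0.1, 0, 0, 0, 5, 0.15, 0.1, 0, 0, 0, 5.25, 0.15, 0.1, 0, 0, 0, 5.35, 0.15, 0.1, 0, 0, 0, 5.35, 0.15, 0.1, 0, 0],
)

```text
clock: 11.4
ee_pos: [0.6491, -0.0558, 0.0515]
tool_rot: [-1.224, 1.186, -1.185]
force: [-0.2, 0.8, -0.1]
width: 0.0855
```

Emit:
drive_tool(
  increments=[0, 0, 0, 0, 0, 0, 0, 0, 0, 0, 0, 0, 0, 0, 0, 0, 0, 0, 0, 0, 0, 0, 0, 0, 0, 0, 0, 0, 0, 0, 0, 0, 0, 0, 0, 0, 0, 0, 0, 0, 0, 0, 0, 0, 0, 0, 0, 0],
  jaw=0,
)

```text
clock: 12.07
ee_pos: [0.6501, -0.0563, 0.0531]
tool_rot: [-1.223, 1.184, -1.187]
force: [-0.8, -0.8, 5.1]
width: 0.0451
```

Emit:
drive_tool(
  increments=[0, -0.2, 0, 0, 0, 0, 0, -0.5, 0, 0, 0, 0, 0, -1, 0, 0, 0, 0, 0, -1.6, 0, 0, 0, 0, 0, -2.2, 0, 0, 0, 0, 0, -2.8, 0, 0, 0, 0, 0, -3.4, 0, 0, 0, 0, 0, -4, 0, 0, 0, 0, 0, -4.5, 0, 0, 0, 0, 0, -4.8, 0, 0, 0, 0, 0, -4.9, 0, 0, 0, 0, 0, -4.9, 0, 0, 0, 0],
)

```text
clock: 13.07
ee_pos: [0.6496, -0.0561, 0.2]
tool_rot: [-1.223, 1.185, -1.187]
force: [0.3, -0.4, -2.9]
width: 0.045
```

```bash
python3 go.py .4563 .0316 .195 -1; python3 - <<'E'
from h import *
cv2.imwrite('pics/s7.png',robot.get_image('scene'))
E
```

```text
inc [-3.13  0.15 -6.35] [-0.02  0.47  0.  ] t 13.07 w 0.045 q6 -0.27
```

View pics/s7.png

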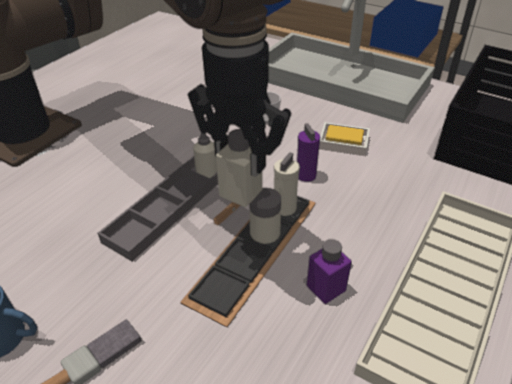

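Emit:
drive_tool(
  increments=[-0.15, 0, -0.25, 0, 0.05, 0, -0.4, 0, -0.85, 0, 0.1, 0, -0.8, 0, -1.6, 0, 0.2, 0, -1.2, 0, -2.4, 0, 0.25, 0, -1.6, 0, -3.25, 0, 0.3, 0, -2, 0, -4.1, 0, 0.35, 0, -2.45, 0, -4.95, 0, 0.4, 0, -2.8, 0, -5.7, 0, 0.45, 0, -3.05, 0, -6.2, 0, 0.5, 0, -3.13, 0, -6.35, 0, 0.5, 0, -3.13, 0, -6.35, 0, 0.5, 0, -3.13, 0, -6.35, 0, 0.5, 0],
)

```text
clock: 14.12
ee_pos: [0.4559, 0.0318, 0.1984]
tool_rot: [-1.199, 1.224, -1.224]
force: [0.6, -0.7, -2.0]
width: 0.0453
```

Emit:
drive_tool(
  increments=[0, 0, 0, 0, 0, 0, 0, 0.2, 0, 0, 0, 0, 0, 0.7, 0, 0, 0, 0, 0, 1.3, 0, 0, 0, 0, 0, 1.9, 0, 0, 0, 0, 0, 2.5, 0, 0, 0, 0, 0, 3, 0, 0, 0, 0, 0, 3.3, 0, 0, 0, 0, 0, 3.4, 0, 0, 0, 0, 0, 3.4, 0, 0, 0, 0, 0, 3.4, 0, 0, 0, 0],
)

```text
clock: 15.03
ee_pos: [0.4566, 0.0316, 0.0973]
tool_rot: [-1.198, 1.224, -1.225]
force: [-0.8, 0.4, -2.0]
width: 0.0453
```

```bash
python3 go.py .4563 .0316 .048 -1; python3 - <<'E'
from h import *
s=robot.read_state();print(s['ee_pos'],s['width'])
cv2.imwrite('pics/t8.png',robot.get_image('wrist'))
E
```

```text
inc [ 0.    1.64 -0.01] [-0.01 -0.04 -0.  ] t 15.03 w 0.0453 q6 -0.13
[0.45662373 0.03162799 0.09727204] 0.045267841464749846
```

View pics/t8.png

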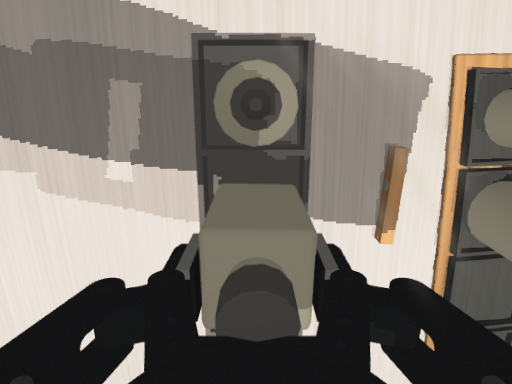

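Well aligned; nozzle looks centred in its bay (256,103 vs bay 200–308, 43–150). Lower.

Emit:
drive_tool(
  increments=[0, 0.3, 0, 0, 0, 0, 0, 0.7, 0, 0, 0, 0, 0, 1, 0, 0, 0, 0, 0, 1.2, 0, 0, 0, 0, 0, 1.35, 0, 0, 0, 0, 0, 1.45, 0, 0, 0, 0, 0, 1.52, 0, 0, 0, 0, 0, 1.58, 0, 0, 0, 0, 0, 1.58, 0, 0, 0, 0],
)

```text
clock: 15.83
ee_pos: [0.4559, 0.0318, 0.0493]
tool_rot: [-1.199, 1.225, -1.224]
force: [0.2, -0.3, -2.3]
width: 0.0453
```

Emit:
drive_tool(
  increments=[0, 0.05, 0, 0, 0, 0, 0, 0.1, 0, 0, 0, 0, 0, 0.1, 0, 0, 0, 0],
)

```text
clock: 16.08
ee_pos: [0.4565, 0.0318, 0.0481]
tool_rot: [-1.199, 1.225, -1.224]
force: [-4.7, 0.5, 7.8]
width: 0.0448
```

Emit:
drive_tool(
  increments=[0, 0, 0, 0, 0, 0, 0, 0, 0, 0, 0, 0, 0, 0, 0, 0, 0, 0, 0, 0, 0, 0, 0, 0, 0, 0, 0, 0, 0, 0, 0, 0, 0, 0, 0, 0],
  jaw=100,
)

```text
clock: 16.58
ee_pos: [0.4559, 0.0318, 0.0463]
tool_rot: [-1.199, 1.225, -1.224]
force: [-0.9, 0.1, -0.5]
width: 0.0852
```

Emit:
drive_tool(
  increments=[0, -0.3, 0, 0, 0, 0, 0, -1, 0, 0, 0, 0, 0, -2, 0, 0, 0, 0, 0, -3, 0, 0, 0, 0, 0, -4, 0, 0, 0, 0, 0, -5, 0, 0, 0, 0, 0, -5.5, 0, 0, 0, 0, 0, -5.5, 0, 0, 0, 0, 0, -5.5, 0, 0, 0, 0],
)

```text
clock: 17.33
ee_pos: [0.4563, 0.0318, 0.2126]
tool_rot: [-1.197, 1.223, -1.226]
force: [-0.3, 0.5, -0.2]
width: 0.0854
```

```bash
python3 go.py .645 .015 .21 2
```

```text
inc [0.43 0.1  6.3 ] [-0.03 -0.53  0.  ] t 17.33 w 0.0854 q6 -0.13
```

Emit:
drive_tool(
  increments=[0, 0, 0.25, 0, 0, 0, 0.05, 0, 0.85, 0, -0.1, 0, 0.1, 0, 1.6, 0, -0.2, 0, 0.15, 0, 2.4, 0, -0.3, 0, 0.2, 0, 3.25, 0, -0.3, 0, 0.25, 0, 4.1, 0, -0.4, 0, 0.3, 0, 4.95, 0, -0.4, 0, 0.35, 0, 5.7, 0, -0.5, 0, 0.4, 0, 6.15, 0, -0.5, 0, 0.43, 0, 6.3, 0, -0.5, 0, 0.43, 0, 6.3, 0, -0.5, 0, 0.43, 0, 6.3, 0, -0.5, 0],
)

```text
clock: 18.33
ee_pos: [0.6436, 0.0151, 0.2094]
tool_rot: [-1.226, 1.189, -1.184]
force: [-1.0, 0.1, -0.1]
width: 0.0856
```

```bash
python3 go.py .645 .0155 .038 2; python3 - <<'E'
from h import *
s=robot.read_state();T=toolT(s);print(s['ee_pos'],s['width'])
im=robot.get_image('wrist')
for X in ([.645,.015,.091],[.642,.088,.106]):
    u=proj('wrist',X,T)[0];print(u); cv2.circle(im,tuple(int(v) for v in u),3,(0,0,255),1)
cv2.imwrite('pics/t9.png',im)
E
```

```text
inc [-0.01  5.71  0.07] [ 0.03 -0.03 -0.01] t 18.33 w 0.0856 q6 -0.17
[0.64363038 0.01505662 0.20941095] 0.08557563694567519
[259.66568127 187.00351234]
[258.98386297  95.34178776]
```

View pics/t9.png

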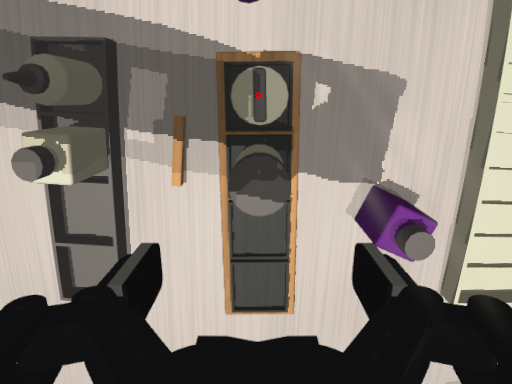

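Emit:
drive_tool(
  increments=[0, 0.5, 0.05, 0, 0, 0, 0, 1.2, 0.05, 0, 0, 0, 0, 2, 0.05, 0, 0, 0, 0, 2.8, 0.05, 0, 0, 0, 0, 3.5, 0.05, 0, 0, 0, 0, 4.2, 0.05, 0, 0, 0, 0, 4.8, 0.05, 0, 0, 0, 0, 5.2, 0.05, 0, 0, 0, 0, 5.5, 0.05, 0, 0, 0, 0, 5.6, 0.05, 0, 0, 0, 0, 5.65, 0.05, 0, 0, 0, 0, 5.65, 0.05, 0, 0, 0],
)

```text
clock: 19.38
ee_pos: [0.6466, 0.015, 0.0426]
tool_rot: [-1.223, 1.185, -1.187]
force: [0.7, 0.2, -0.4]
width: 0.0851
```

Emit:
drive_tool(
  increments=[0, 0, 0, 0, 0, 0, 0, 0, 0, 0, 0, 0, 0, 0, 0, 0, 0, 0, 0, 0, 0, 0, 0, 0, 0, 0, 0, 0, 0, 0, 0, 0, 0, 0, 0, 0, 0, 0, 0, 0, 0, 0, 0, 0, 0, 0, 0, 0],
  jaw=0,
)

```text
clock: 20.05
ee_pos: [0.6466, 0.015, 0.0431]
tool_rot: [-1.223, 1.185, -1.186]
force: [-2.6, -0.4, 5.3]
width: 0.0518
```

Emit:
drive_tool(
  increments=[0, -0.2, 0, 0, 0, 0, 0, -0.5, 0, 0, 0, 0, 0, -1, 0, 0, 0, 0, 0, -1.6, 0, 0, 0, 0, 0, -2.2, 0, 0, 0, 0, 0, -2.8, 0, 0, 0, 0, 0, -3.4, 0, 0, 0, 0, 0, -4, 0, 0, 0, 0, 0, -4.5, 0, 0, 0, 0, 0, -4.8, 0, 0, 0, 0, 0, -4.9, 0, 0, 0, 0, 0, -4.9, 0, 0, 0, 0],
)

```text
clock: 21.05
ee_pos: [0.6465, 0.015, 0.1902]
tool_rot: [-1.222, 1.184, -1.187]
force: [0.3, 0.3, -2.6]
width: 0.052
```

```bash
python3 go.py .4549 -.0404 .19 -1; python3 - <<'E'
from h import *
cv2.imwrite('pics/s10.png',robot.get_image('scene'))
E
```

```text
inc [ 1.64 -0.01 -6.44] [-0.02  0.47 -0.  ] t 21.05 w 0.052 q6 -0.17
```

View pics/s10.png

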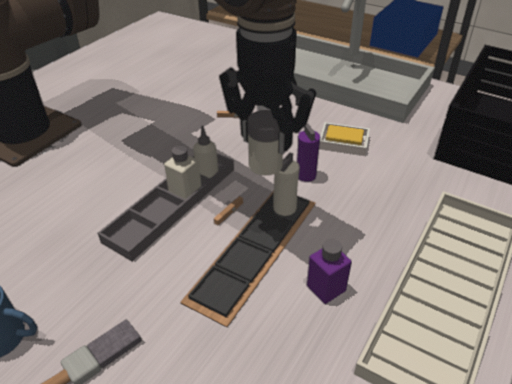

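Emit:
drive_tool(
  increments=[0.05, 0, -0.25, 0, 0.05, 0, 0.2, 0, -0.85, 0, 0.1, 0, 0.4, 0, -1.6, 0, 0.2, 0, 0.6, 0, -2.4, 0, 0.25, 0, 0.85, 0, -3.25, 0, 0.3, 0, 1.05, 0, -4.1, 0, 0.35, 0, 1.25, 0, -4.95, 0, 0.4, 0, 1.45, 0, -5.7, 0, 0.45, 0, 1.6, 0, -6.25, 0, 0.5, 0, 1.64, 0, -6.44, 0, 0.5, 0, 1.64, 0, -6.44, 0, 0.5, 0, 1.64, 0, -6.44, 0, 0.5, 0],
)

```text
clock: 22.1
ee_pos: [0.4545, -0.0402, 0.1885]
tool_rot: [-1.198, 1.225, -1.225]
force: [0.2, 0.2, -0.2]
width: 0.0517
```

Emit:
drive_tool(
  increments=[0, 0, 0, 0, 0, 0, 0, 0.2, 0, 0, 0, 0, 0, 0.7, 0, 0, 0, 0, 0, 1.3, 0, 0, 0, 0, 0, 1.9, 0, 0, 0, 0, 0, 2.5, 0, 0, 0, 0, 0, 3, 0, 0, 0, 0, 0, 3.3, 0, 0, 0, 0, 0, 3.4, 0, 0, 0, 0, 0, 3.4, 0, 0, 0, 0, 0, 3.4, 0, 0, 0, 0],
)

```text
clock: 23.02
ee_pos: [0.4552, -0.0403, 0.0873]
tool_rot: [-1.199, 1.224, -1.225]
force: [0.3, 0.2, -1.3]
width: 0.0516
```

```bash
python3 go.py .4549 -.0404 .0385 -1; python3 - <<'E'
from h import *
s=robot.read_state();print(s['ee_pos'],s['width'])
cv2.imwrite('pics/t11.png',robot.get_image('wrist'))
E
```

```text
inc [ 0.    1.63 -0.01] [-0.01 -0.03 -0.  ] t 23.02 w 0.0516 q6 -0.29
[ 0.45523587 -0.04031606  0.08734128] 0.05162477005226969
```

View pics/t11.png

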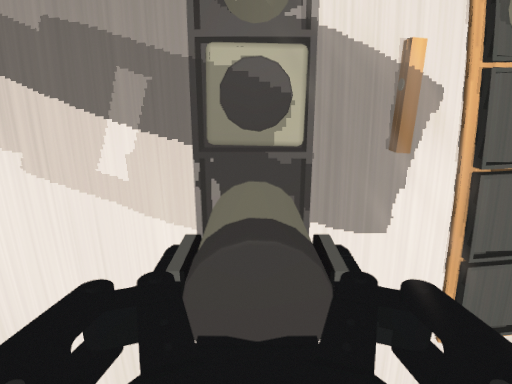

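Emit:
drive_tool(
  increments=[0, 0.3, 0, 0, 0, 0, 0, 0.7, 0, 0, 0, 0, 0, 1, 0, 0, 0, 0, 0, 1.2, 0, 0, 0, 0, 0, 1.35, 0, 0, 0, 0, 0, 1.45, 0, 0, 0, 0, 0, 1.52, 0, 0, 0, 0, 0, 1.58, 0, 0, 0, 0, 0, 1.58, 0, 0, 0, 0],
)

```text
clock: 23.82
ee_pos: [0.4546, -0.0402, 0.0393]
tool_rot: [-1.199, 1.225, -1.224]
force: [0.1, -0.4, -2.2]
width: 0.052
```

Emit:
drive_tool(
  increments=[0, 0.05, 0, 0, 0, 0, 0, 0.07, 0, 0, 0, 0, 0, 0.07, 0, 0, 0, 0],
)

```text
clock: 24.07
ee_pos: [0.455, -0.0404, 0.0381]
tool_rot: [-1.199, 1.224, -1.225]
force: [-2.9, 0.6, 4.0]
width: 0.0515
```

Emit:
drive_tool(
  increments=[0, 0, 0, 0, 0, 0, 0, 0, 0, 0, 0, 0, 0, 0, 0, 0, 0, 0, 0, 0, 0, 0, 0, 0, 0, 0, 0, 0, 0, 0, 0, 0, 0, 0, 0, 0],
  jaw=100,
)

```text
clock: 24.57
ee_pos: [0.4545, -0.0402, 0.0373]
tool_rot: [-1.199, 1.225, -1.224]
force: [-0.8, 0.5, 0.3]
width: 0.0853
```

Emit:
drive_tool(
  increments=[0, -0.3, 0, 0, 0, 0, 0, -1, 0, 0, 0, 0, 0, -2, 0, 0, 0, 0, 0, -3, 0, 0, 0, 0, 0, -4, 0, 0, 0, 0, 0, -5, 0, 0, 0, 0, 0, -5.8, 0, 0, 0, 0, 0, -6, 0, 0, 0, 0, 0, -6, 0, 0, 0, 0],
)

```text
clock: 25.32
ee_pos: [0.4559, -0.0406, 0.2203]
tool_rot: [-1.196, 1.22, -1.228]
force: [-0.1, -0.4, -0.9]
width: 0.0857
```

```bash
python3 go.py .642 .088 .22 2
```

```text
inc [-4.42  0.04  6.11] [-0.05 -0.53  0.02] t 25.32 w 0.0857 q6 -0.29
```

Emit:
drive_tool(
  increments=[-0.2, 0, 0.25, 0, 0, 0, -0.6, 0, 0.85, 0, -0.1, 0, -1.15, 0, 1.6, 0, -0.2, 0, -1.7, 0, 2.4, 0, -0.3, 0, -2.3, 0, 3.2, 0, -0.3, 0, -2.9, 0, 4, 0, -0.4, 0, -3.5, 0, 4.8, 0, -0.4, 0, -4, 0, 5.5, 0, -0.5, 0, -4.35, 0, 6, 0, -0.5, 0, -4.42, 0, 6.1, 0, -0.5, 0, -4.42, 0, 6.1, 0, -0.5, 0, -4.42, 0, 6.1, 0, -0.5, 0],
)

```text
clock: 26.32
ee_pos: [0.6391, 0.0885, 0.2151]
tool_rot: [-1.227, 1.189, -1.184]
force: [0.3, 0.1, -0.7]
width: 0.0854
```

```bash
python3 go.py .642 .088 .055 2; python3 - <<'E'
from h import *
s=robot.read_state();T=toolT(s);print(s['ee_pos'],s['width'])
im=robot.get_image('wrist')
for X in ([.642,.088,.106],):
    u=proj('wrist',X,T)[0];print(u); cv2.circle(im,tuple(int(v) for v in u),3,(0,0,255),1)
cv2.imwrite('pics/t12.png',im)
E
```

```text
inc [0.02 5.33 0.12] [ 0.04 -0.03 -0.  ] t 26.32 w 0.0854 q6 -0.05
[0.63911419 0.08852486 0.21506261] 0.08543172087864824
[261.67390132 190.50799793]
```

View pics/t12.png

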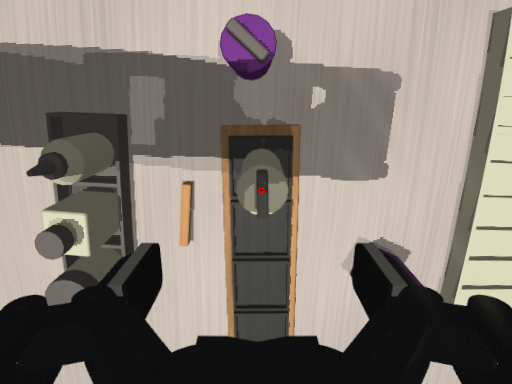

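Emit:
drive_tool(
  increments=[0, 0.5, 0.1, 0, 0, 0, 0, 1.2, 0.1, 0, 0, 0, 0, 2, 0.1, 0, 0, 0, 0, 2.8, 0.1, 0, 0, 0, 0, 3.5, 0.1, 0, 0, 0, 0, 4.1, 0.1, 0, 0, 0, 0, 4.6, 0.1, 0, 0, 0, 0, 5, 0.1, 0, 0, 0, 0, 5.2, 0.1, 0, 0, 0, 0, 5.25, 0.1, 0, 0, 0, 0, 5.25, 0.1, 0, 0, 0],
)

```text
clock: 27.28
ee_pos: [0.6434, 0.0885, 0.0599]
tool_rot: [-1.223, 1.186, -1.186]
force: [0.6, 0.1, 0.0]
width: 0.0854
```

Emit:
drive_tool(
  increments=[0, 0, 0, 0, 0, 0, 0, 0, 0, 0, 0, 0, 0, 0, 0, 0, 0, 0, 0, 0, 0, 0, 0, 0, 0, 0, 0, 0, 0, 0, 0, 0, 0, 0, 0, 0, 0, 0, 0, 0, 0, 0, 0, 0, 0, 0, 0, 0],
  jaw=0,
)

```text
clock: 27.95
ee_pos: [0.6436, 0.0886, 0.061]
tool_rot: [-1.223, 1.186, -1.186]
force: [-2.5, -0.1, 6.0]
width: 0.0413
```

Emit:
drive_tool(
  increments=[0, -0.2, 0, 0, 0, 0, 0, -0.5, 0, 0, 0, 0, 0, -1, 0, 0, 0, 0, 0, -1.6, 0, 0, 0, 0, 0, -2.2, 0, 0, 0, 0, 0, -2.8, 0, 0, 0, 0, 0, -3.4, 0, 0, 0, 0, 0, -4, 0, 0, 0, 0, 0, -4.5, 0, 0, 0, 0, 0, -4.8, 0, 0, 0, 0, 0, -4.9, 0, 0, 0, 0, 0, -4.9, 0, 0, 0, 0],
)

```text
clock: 28.95
ee_pos: [0.6437, 0.0886, 0.2082]
tool_rot: [-1.222, 1.185, -1.187]
force: [0.3, 0.2, -2.1]
width: 0.0413
```

```bash
python3 go.py .4535 -.1124 .205 -1; python3 - <<'E'
from h import *
cv2.imwrite('pics/s13.png',robot.get_image('scene'))
E
```

```text
inc [ 6.5   0.09 -6.55] [-0.02  0.47 -0.  ] t 28.95 w 0.0413 q6 -0.05
```

View pics/s13.png

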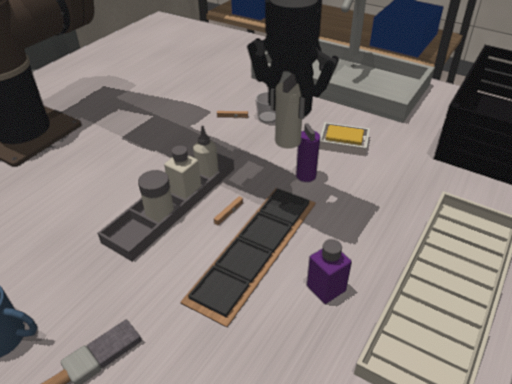

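Emit:
drive_tool(
  increments=[0.2, 0, -0.25, 0, 0.05, 0, 0.75, 0, -0.8, 0, 0.1, 0, 1.5, 0, -1.55, 0, 0.15, 0, 2.3, 0, -2.35, 0, 0.2, 0, 3.1, 0, -3.15, 0, 0.25, 0, 3.9, 0, -3.95, 0, 0.3, 0, 4.7, 0, -4.75, 0, 0.35, 0, 5.45, 0, -5.5, 0, 0.4, 0, 6.1, 0, -6.15, 0, 0.45, 0, 6.45, 0, -6.5, 0, 0.5, 0, 6.5, 0, -6.55, 0, 0.5, 0, 6.5, 0, -6.55, 0, 0.5, 0],
)

```text
clock: 30.0
ee_pos: [0.4518, -0.1128, 0.2058]
tool_rot: [-1.198, 1.228, -1.225]
force: [0.0, 0.5, -2.8]
width: 0.0413
```

Emit:
drive_tool(
  increments=[0, 0, 0, 0, 0, 0, 0, 0.2, 0, 0, 0, 0, 0, 0.7, 0, 0, 0, 0, 0, 1.3, 0, 0, 0, 0, 0, 1.9, 0, 0, 0, 0, 0, 2.5, 0, 0, 0, 0, 0, 3, 0, 0, 0, 0, 0, 3.3, 0, 0, 0, 0, 0, 3.4, 0, 0, 0, 0, 0, 3.4, 0, 0, 0, 0, 0, 3.4, 0, 0, 0, 0],
)

```text
clock: 30.92
ee_pos: [0.4537, -0.1124, 0.1054]
tool_rot: [-1.199, 1.224, -1.225]
force: [-0.1, -0.5, -2.5]
width: 0.0413
```

```bash
python3 go.py .4535 -.1124 .0565 -1; python3 - <<'E'
from h import *
s=robot.read_state();print(s['ee_pos'],s['width'])
cv2.imwrite('pics/t14.png',robot.get_image('wrist'))
E
```

```text
inc [-0.    1.63 -0.01] [-0.01 -0.03  0.  ] t 30.92 w 0.0413 q6 -0.44
[ 0.45365953 -0.11242229  0.10535065] 0.04132052859319123
```

View pics/t14.png

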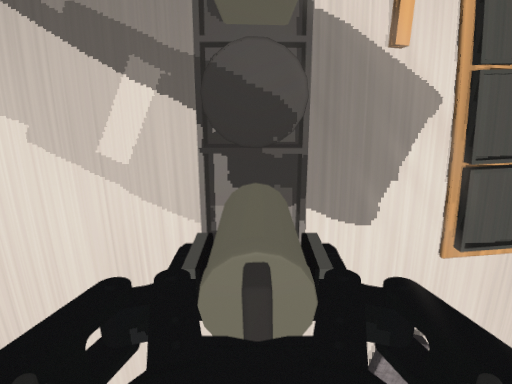

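Emit:
drive_tool(
  increments=[0, 0.3, 0, 0, 0, 0, 0, 0.7, 0, 0, 0, 0, 0, 1, 0, 0, 0, 0, 0, 1.2, 0, 0, 0, 0, 0, 1.35, 0, 0, 0, 0, 0, 1.45, 0, 0, 0, 0, 0, 1.52, 0, 0, 0, 0, 0, 1.58, 0, 0, 0, 0, 0, 1.58, 0, 0, 0, 0],
)

```text
clock: 31.72
ee_pos: [0.453, -0.1125, 0.0573]
tool_rot: [-1.199, 1.225, -1.224]
force: [-0.1, 0.6, -2.4]
width: 0.0415
```

Emit:
drive_tool(
  increments=[0, 0.05, 0, 0, 0, 0, 0, 0.07, 0, 0, 0, 0, 0, 0.07, 0, 0, 0, 0],
)

```text
clock: 31.97
ee_pos: [0.4534, -0.1127, 0.056]
tool_rot: [-1.199, 1.224, -1.225]
force: [-1.2, 0.1, 1.2]
width: 0.0414
```

Emit:
drive_tool(
  increments=[0, 0.03, 0, 0, 0, 0, 0, 0.03, 0, 0, 0, 0],
)

```text
clock: 32.13
ee_pos: [0.4535, -0.1128, 0.056]
tool_rot: [-1.199, 1.224, -1.225]
force: [-3.9, 0.7, 7.6]
width: 0.0412
```

Emit:
drive_tool(
  increments=[0, 0, 0, 0, 0, 0, 0, 0, 0, 0, 0, 0, 0, 0, 0, 0, 0, 0, 0, 0, 0, 0, 0, 0, 0, 0, 0, 0, 0, 0, 0, 0, 0, 0, 0, 0],
  jaw=100,
)

```text
clock: 32.63
ee_pos: [0.4529, -0.1124, 0.0543]
tool_rot: [-1.199, 1.225, -1.224]
force: [-0.5, -0.2, 0.2]
width: 0.0855
```

Emit:
drive_tool(
  increments=[0, -0.3, 0, 0, 0, 0, 0, -1, 0, 0, 0, 0, 0, -2, 0, 0, 0, 0, 0, -3, 0, 0, 0, 0, 0, -4, 0, 0, 0, 0, 0, -5, 0, 0, 0, 0, 0, -5.8, 0, 0, 0, 0, 0, -6, 0, 0, 0, 0, 0, -6, 0, 0, 0, 0],
)

```text
clock: 33.38
ee_pos: [0.4542, -0.113, 0.2374]
tool_rot: [-1.197, 1.22, -1.229]
force: [0.3, -0.5, -0.1]
width: 0.0853
```

Emit:
drive_tool(
  increments=[0.6, -0.2, 0.5, 0, 0, 0, 1.6, -0.2, 1.2, 0, 0, 0, 2.6, -0.2, 2, 0, 0, 0, 3.6, -0.2, 2.8, 0, 0, 0, 4.6, -0.2, 3.5, 0, 0, 0, 5.6, -0.2, 4.2, 0, 0, 0, 6.4, -0.2, 4.8, 0, 0, 0, 6.8, -0.2, 5, 0, 0, 0, 6.8, -0.2, 5, 0, 0, 0, 6.8, -0.2, 5, 0, 0, 0],
)

```text
clock: 34.22
ee_pos: [0.5977, -0.3193, 0.2373]
tool_rot: [-1.199, 1.23, -1.221]
force: [-0.3, -0.1, -0.3]
width: 0.0853
```

```bash
python3 - <<'E'
from h import *
s=robot.read_state();print(s['ee_pos'],s['qd'].round(3))
im=robot.get_image('top');cv2.imwrite('pics/top15.png',cv2.resize(im[150:340,90:390],None,fx=2.6,fy=2.6,interpolation=cv2.INTER_CUBIC))
cv2.imwrite('pics/s15.png',robot.get_image('scene'))
E
```

```text
[ 0.59772183 -0.31934618  0.23725834] [ 0.02  -0.039  0.023  0.003  0.004  0.002]
```

View pics/top15.png

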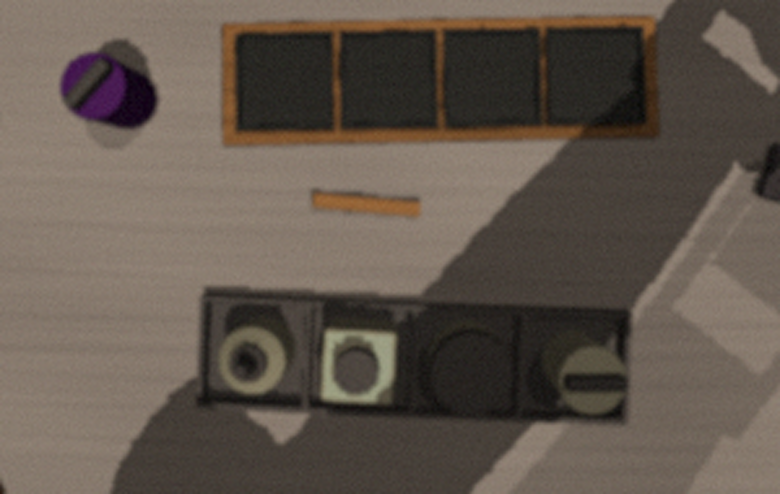

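View pics/s15.png

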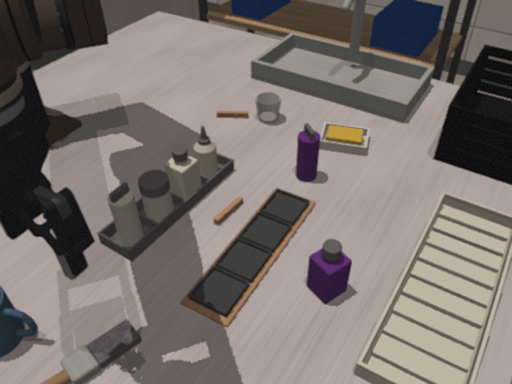

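```bash
python3 - <<'E'
from h import *
z=lambda p:(90+p[0]/2.6,150+p[1]/2.6)
a=-.0195;R=np.array([[np.cos(a),-np.sin(a)],[np.sin(a),np.cos(a)]])
for n,p,h in (('nozzle',(248,360),.116),('sq',(357,369),.104),('jar',(469,372),.086),('tube',(593,380),.101)):
    X=at('top',z(p),h)[:2]; print(n,X.round(4),(R.T@(X-[.4556,-.0044])).round(4))
E
```

```text
nozzle [0.4634 0.0953] [0.0058 0.0998]
sq [0.4579 0.0307] [0.0016 0.0351]
jar [ 0.4546 -0.0381] [-0.0003 -0.0337]
tube [ 0.4526 -0.1133] [-0.0009 -0.1089]
```

```bash
python3 go.py .53 .06 .235 -1; python3 - <<'E'
from h import *
z=lambda p:(90+p[0]/2.6,150+p[1]/2.6)
a=-.0195;R=np.array([[np.cos(a),-np.sin(a)],[np.sin(a),np.cos(a)]])
for p,h in (((252,360),.070),((252,360),.075)):
    X=at('top',z(p),h)[:2]; print(X.round(4),(R.T@(X-[.4556,-.0044])).round(4))
im=cv2.imread('pics/s15.png');cv2.imwrite('pics/s15z.png',cv2.resize(im[110:260,90:250],None,fx=3.7,fy=3.7,interpolation=cv2.INTER_CUBIC))
E
```

```text
inc [-12.56   0.16  -2.52] [ 0.02 -0.03 -0.02] t 34.32 w 0.0852 q6 -0.62
[0.4572 0.0991] [-0.0004  0.1035]
[0.4579 0.0984] [0.0003 0.1029]
```

View pics/s15z.png

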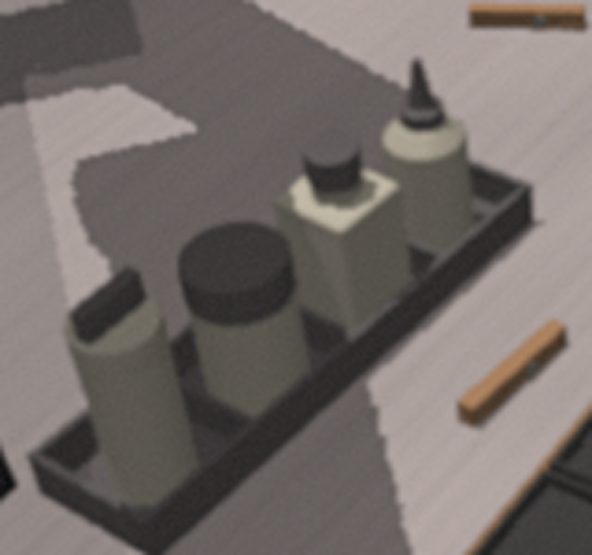

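```bash
python3 - <<'E'
from station import robot
print(robot.read_state()['clock'],robot.sign_off())
E
```

```text
the job is handed in; nothing more can be done
34.3167 None
```

I moved all four containers from the pans to the rack in mirrored order and handed the job in at 34.3 s. From left to right the rack now holds nozzle, square, jar and tube; the carrier held tube, jar, square and nozzle.

**Placement:** I lowered each container until the wrist force showed contact with the bay floor, about 4–8 N. I then released it and backed the arm away from the rack. The last top and scene pictures show all four standing upright in the right bays.

**Offset from bay centre:** By the top camera, the square, jar and tube are within about 2.5 mm. The nozzle bottle's body is about 5 mm off along the row.

**One disagreement:** Measured at its tip, the nozzle bottle reads about 8 mm off along the row and 6 mm across, against about 5 mm and 0 mm at the shoulder. I put this down to the tip being hard to locate in the picture. Both readings are inside the 15 mm tolerance, so I did not move the bottle again.

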